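# Queue the bottles on the two gravity feed lanes

## Robot

A 6-joint arm with a two-finger parallel gripper is mounted at the origin on the work surface; the furniture and walls round the work are solid. World frame = base frame: x ahead of the robot, y to its left, z up, the work surface at z = 0. Lengths are in m, angles in rad, forces in N, time in s.
With the tool pointing down it reaches from about 0.3 to 0.875 m from the base axis. Payload 6.4 kg.
Tool frame: the origin (TCP) lies on the centre line of the jaws, within the pads' length; the fingertips stand 22 mm ahead of it and the grasp point (between the pads) lies 3 mm ahead of it; z points along the fingers, y is the line along which they close (so a half turn about z gives the same grasp; the last joint's range is limited). The gripper opens to 85 mm and grips with 20 to 120 N. Pads are 22 mm wide; open, the fingers measure 114 mm over their backs; the gripper's body (76 mm by 85 mm) begins 54 mm behind the grasp point. The pads swing forward as they close: fully open they stand 13 mm farther back than shut.
Start: joints at [1.058, 0.181, 1.607, -0, 1.354, -0.206], TCP at [0.174, 0.548, 0.253] pointing down, gripper open.
Joint ranges: [-2.99, 2.99], [-0.89, 2.07], [0.3, 2.58], [-1.14, 4.28], [0, 2.63], [-3.12, 3.12]. Speed limits (rad/s): [2.57, 2.57, 3.01, 3.14, 3.14, 3.14].

## Interface

Orientations are given as a unit quaternion [w, x, y, z].
In Python, from bench import ctrl gives the robot as it stands. The module is installed in compiled form; this text tells all that it offers.
- The arm moves only by the tool servo_tool, never from a script. Its argument "commands" is a list of rows, each a list of 3 entries, a list of its own where there are three numbers: the shift along the tool's x, y, z in mm, then the turn about the tool's z in rad, then the finger opening in mm, from 0 to 85.4. In form: [[[dx, dy, dz], turn, jaw], ...]. A call has 1 to 20 rows; each row shifts and turns the commanded pose from where the row before left it, along the tool's axes as they then stand; what a row does not reach is not made up. A row lasts 1/8 s, in which the tool goes at most 62.5 mm and 10.7 degrees, less where a joint would pass 70% of its speed; a pose out of reach is approached as far as the arm can. A call with a gripper value outside its range is refused whole. The fingers move at their own pace and stop on an object; the grip force is fixed at half the most. Time passes only in rows, so rows that do not move let the fingers close. It gives the time, the measured TCP pose, the force, the opening and the grip force at its end, in the units of the state.
- ctrl.get_obs(): the state, without advancing time (a new reading comes with each control period).
- ctrl.camera(name): name is "scene" or "top" or "wrist"; returns a dict with "color" (480x640x3 uint8, red, green, blue), "z_map" (480x640 float32, m along the optical axis (not along the pixel's ray), 0 where there is no reading), "fx", "fy", "cx", "cy" (pixels), "R" (3x3) and "t" (3): a world point X has camera coordinates R X + t. Camera axes: x right, y down, z forward; pixel columns grow to the right and rows downward; lengths in m; the calibration is good to about 2 mm. A picture is of the moment at which its call begins.
- ctrl.hand_in(): hands the job in; it is judged then, once.
The state is a dict: "time_s": time; "q": joint angles; "dq": joint speeds; "joint_efforts": joint torques, N m; "eef_pos": TCP position; "eef_rot": TCP orientation; "wrist_force": force on the tool from outside, world axes, zero at the start; "torque": the same for the moment, N m; "opening": opening from 0.0 (shut) to 1.0 (fully open); "grasp_force": force on a finger pad.
Only numpy, scipy, OpenCV 4.12 (cv2) and the standard library are available. Lean on these libraries where they do the work, as an engineer would, in place of code of your own. Each camera call takes 0.05 s, during which the arm holds its last target. There are 200 camera calls.

## Task

Load the two gravity feed lanes for the titration run, so that each bottle comes off in its turn: in the lane with the blue stop the pink bottle goes first, rolled right down against the stop, with the ivory bottle directly behind it; in the lane with the yellow stop the brown bottle goes first against the stop, with the amber bottle directly behind it. Keep all bottles upright, leave them standing on the rollers, and do not shift the glass flask or the crucible that stand nearby.

Things in the scene. Friction and masses are not known exactly. Their poses are not given: they have to be found in the camera images.
- lane_blue: Fixed gravity roller lane, blue stop plate at its low end. Origin: table top under the middle of the stop's inner face; x = up the lane (level), y across. At x from the stop, roller tops lie at z = 42 mm + 0.0875 x, to x = 218. 76 wide between rails; these rise 25 above the rollers (to 102 wide), the stop 28. A bottle set on it upright rolls by itself to the stop or next bottle, 0.05-0.2 m/s.
- lane_yellow: Fixed gravity roller lane, yellow stop plate at its low end. Origin: table top under the middle of the stop's inner face; x = up the lane (level), y across. At x from the stop, roller tops lie at z = 42 mm + 0.0875 x, to x = 218. 76 wide between rails; these rise 25 above the rollers (to 102 wide), the stop 28. A bottle set on it upright rolls by itself to the stop or next bottle, 0.05-0.2 m/s.
- bottle_pink: Pink plastic bottle with a white screw cap, standing upright and loose, 0.14 kg. Body 54 mm in diameter (round) and straight from the base up to about 70 mm, shoulder to 88 mm, cap about 41 mm in diameter, 105 mm high over all. Origin: centre of the underside; z = up the bottle. The one far back by the red heater is not meant.
- bottle_ivory: Ivory, the palest of the four, plastic bottle with a white screw cap, standing upright and loose, 0.2 kg. Body 59 mm in diameter (round) and straight from the base up to about 70 mm, shoulder to 102 mm, cap about 41 mm in diameter, 121 mm high over all. Origin: centre of the underside; z = up the bottle.
- bottle_brown: Brown plastic bottle with a white screw cap, standing upright and loose, 0.2 kg. Body 60 mm in diameter (round) and straight from the base up to about 70 mm, shoulder to 100 mm, cap about 41 mm in diameter, 119 mm high over all. Origin: centre of the underside; z = up the bottle.
- bottle_amber: Amber (yellow-orange) plastic bottle with a white screw cap, standing upright and loose, 0.2 kg. Body 60 mm in diameter (round) and straight from the base up to about 70 mm, shoulder to 98 mm, cap about 41 mm in diameter, 117 mm high over all. Origin: centre of the underside; z = up the bottle.
- flask: Clear glass conical flask with green solution, a bystander: 68 mm in diameter at the foot, 115 mm high. Origin: centre of the underside.
- crucible: White porcelain crucible standing among the bottles, a bystander: 43 mm in diameter, 32 mm high. Origin: centre of the underside.

How it is judged:
By the outcome, as a careful person would: the job done as asked, in the order asked, and still so for the second after the job is handed in, with the robot touching nothing.
It also fails if it takes over 112 s, if anything falls off the work surface, if the arm or the gripper's body presses on something with over 40 N, if the wrist force passes 120 N, or if a joint passes its speed limit or range.

## Working session

There is one attempt and no reset: what is moved stays moved. The work goes in short steps, Python scripts to look and compute and a tool call to move; the robot and the scene stay as the last step left them, time stands still between calls to the robot, and variables do not carry over. Pictures are saved under pics/ and viewed, at most 14 in all, crops included, and the job is handed in when it is done.

Besides the shell and the picture viewer there is one more tool, called after "Request:" by a JSON object that holds its "api" and its "payload". servo_tool: Moves the arm, as the interface text tells. Its arguments: {"type":"object","properties":{"commands":{"type":"array"}},"required":["commands"]}

```bash
mkdir -p pics; cat > h.py <<'E'
import numpy as np, cv2
from bench import ctrl
def snap(n,f):
    c=ctrl.camera(n); cv2.imwrite(f'pics/{f}.png',c['color'][:,:,::-1]); np.savez(f'pics/{f}.npz',**c); return c
def pt(c,u,v,z=None):
    z=c['z_map'][v,u] if z is None else z
    p=np.array([(u-c['cx'])/c['fx'],(v-c['cy'])/c['fy'],1])*z
    return c['R'].T@(p-c['t'])
E
python3 - <<'E'
from h import *
snap('top','top0');snap('scene','sc0')
o=ctrl.get_obs();print(o['eef_pos'],o['eef_rot'],o['time_s'])
E
```

```text
[0.17338321 0.54775885 0.25249696] [-2.75844041e-04  1.52770167e-01  9.88261438e-01 -7.27793479e-04] 0.1
```

View pics/top0.png

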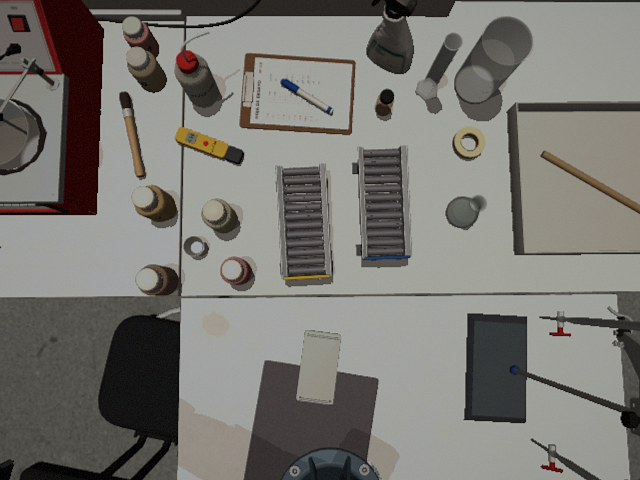

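View pics/sc0.png

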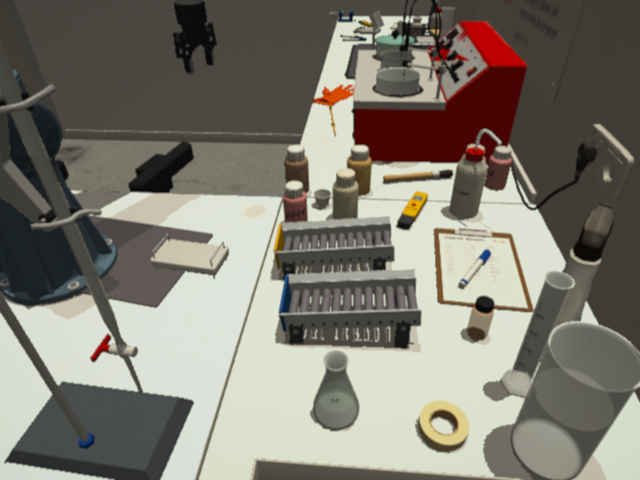

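The top view shows the caps: pink at (235,268), ivory (216,212), amber (150,198) and brown (152,278). The crucible is at (196,245) and the flask at (463,211). The yellow stop is at (308,277) and the blue stop at (387,258). Both lanes run uphill away from the robot.

```bash
python3 - <<'E'
from h import *
c=dict(np.load('pics/top0.npz'))
v,u=np.mgrid[:480,:640]
z=c['z_map']; P=np.stack([(u-c['cx'])/c['fx']*z,(v-c['cy'])/c['fy']*z,z],-1)-c['t']
P=P@c['R']; np.save('pics/P.npy',P)
print('cam',-c['R'].T@c['t'],c['fx'])
for n,(a,b),h in [('pink',(235,268),.105),('ivory',(216,212),.121),('amber',(150,198),.117),('brown',(152,278),.119),('cruc',(196,245),.032),('flask',(463,211),.05)]:
    w=P[b-22:b+23,a-22:a+23].reshape(-1,3); 
    s=w[(abs(w[:,2]-h)<.007)]
    if len(s): 
        (x,y),r=cv2.minEnclosingCircle(s[:,:2].astype(np.float32)); print(n,len(s),s.mean(0).round(4),'circ',round(x,4),round(y,4),round(r,4),'ztop',np.percentile(w[:,2],98).round(4))
img=c['color'].astype(int)
for n,(u0,u1,v0,v1),f in [('yellow',(275,340,262,285),lambda r,g,b:(r>150)&(g>110)&(b<90)),('blue',(355,418,245,268),lambda r,g,b:(b>r+50))]:
    s=img[v0:v1,u0:u1]; m=f(s[...,0],s[...,1],s[...,2])
    w=P[v0:v1,u0:u1][m]; w=w[w[:,2]>.03]
    print(n,len(w),w.mean(0).round(4),w.min(0).round(4),w.max(0).round(4),cv2.minAreaRect((w[:,:2]*1000).astype(np.float32)))
# rails: rows
for n,us,vs in [('Y',(268,345),(180,200,220,240,260)),('B',(350,420),(165,180,200,220,240))]:
    for vv in vs:
        w=P[vv-2:vv+3,us[0]:us[1]].reshape(-1,3); xm=P[vv,us[0]:us[1],0].mean()
        rz=.042+.0875*(w[:,0]-(.39 if n=='Y' else .43))
        s=w[w[:,2]>.055+0*rz]; t=np.percentile(w[:,2],97); s=w[w[:,2]>t-.008]
        print(n,vv,s[:,0].mean().round(4),t.round(4),'y',s[:,1].min().round(4),s[:,1].max().round(4))
E
python3 - <<'E'
import cv2
i=cv2.imread('pics/top0.png')[130:300,125:425]
cv2.imwrite('pics/crop0.png',cv2.resize(i,None,fx=2.66,fy=2.66,interpolation=cv2.INTER_CUBIC))
E
```

```text
cam [0.41772278 0.03188651 1.08310317] 511.44592115153966
pink 336 [0.4695 0.1861 0.1045] circ 0.47 0.1868 0.0202 ztop 0.1074
ivory 386 [0.5805 0.2192 0.1202] circ 0.5808 0.2193 0.0213 ztop 0.1227
amber 397 [0.6083 0.3537 0.1156] circ 0.6087 0.3546 0.0219 ztop 0.1181
brown 421 [0.4522 0.3408 0.1186] circ 0.4525 0.3417 0.022 ztop 0.1212
cruc 95 [0.5248 0.2796 0.0302] circ 0.5316 0.2601 0.0402 ztop 0.0909
flask 129 [ 0.5883 -0.2783  0.0499] circ 0.5931 -0.2879 0.0257 ztop 0.1135
yellow 60 [0.4544 0.0442 0.0689] [0.4524 0.0007 0.0648] [0.4577 0.0878 0.0729] ((454.37322998046875, 44.20484924316406), (2.474602460861206, 87.24185943603516), 2.7522671222686768)
blue 91 [ 0.4925 -0.1184  0.0687] [ 0.4903 -0.1622  0.0644] [ 0.4946 -0.0738  0.0729] ((492.45904541015625, -118.03178405761719), (4.233278751373291, 88.42483520507812), 0.4777747392654419)
Y 180 0.6386 0.0831 y 0.0028 0.1026
Y 200 0.5965 0.08 y 0.0012 0.1009
Y 220 0.5623 0.0755 y -0.0005 0.0991
Y 240 0.5281 0.0709 y -0.0022 0.0974
Y 260 0.4827 0.0694 y -0.0037 0.0957
B 165 0.6722 0.0816 y -0.161 0.0319
B 180 0.6368 0.0799 y -0.1622 0.0319
B 200 0.5903 0.0765 y -0.164 0.0319
B 220 0.5541 0.0725 y -0.1648 0.0319
B 240 0.5194 0.0698 y -0.1646 0.0319
```

View pics/crop0.png

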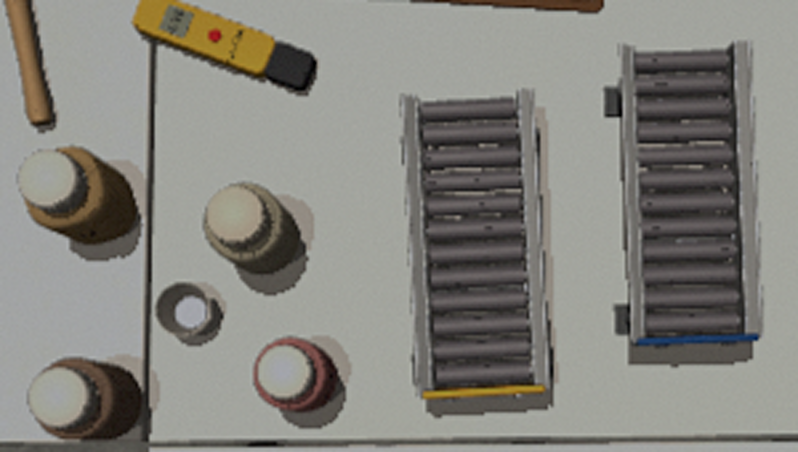

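The crop confirms the layout, and cap heights and radii match the given sizes. First move: square the tool to the lanes and go above pink.

Request:
{"api": "servo_tool", "payload": {"commands": [[[0,0,0],-0.1535,85],[[0,0,0],-0.1535,85],[[-20,-24,0],0,85],[[-20,-24,0],0,85],[[-20,-24,0],0,85],[[-20,-24,0],0,85],[[-20,-24,0],0,85],[[-20,-24,0],0,85],[[-20,-24,0],0,85],[[-20,-24,0],0,85],[[-20,-24,0],0,85],[[-20,-24,0],0,85],[[-20,-24,0],0,85],[[-20,-24,0],0,85],[[-20,-24,0],0,85],[[-20,-24,0],0,85],[[-16,-24,0],0,85],[[0,0,0],0,85],[[0,0,0],0,85]]}}

```text
time_s: 2.48
eef_pos: [0.4692, 0.1886, 0.2529]
eef_rot: [-0.001, 0.0, 1.0, 0.0]
wrist_force: [-0.3, -0.3, 0.4]
opening: 0.995
grasp_force: 0.0
```

```bash
python3 - <<'E'
from h import *
P=np.load('pics/P.npy')
for vv in (165,180,200,220,240):
    w=P[vv-2:vv+3,352:420].reshape(-1,3); w=w[w[:,2]<.12]
    for a in (1,):
        s=w[w[:,2]>.05+.0875*(w[:,0]-.49)+.009]
        print(vv,s[:,0].mean().round(3),s[:,1].min().round(4),s[:,1].max().round(4))
w=P[190:260,430:490].reshape(-1,3);w=w[(w[:,2]>.01)&(w[:,2]<.12)];print('flask',w.min(0),w.max(0))
o=ctrl.get_obs();print(o['eef_pos'],o['eef_rot'],o['time_s'],o['wrist_force'])
E
```

```text
165 0.677 -0.161 -0.0615
180 0.647 -0.1622 -0.0631
200 0.607 -0.164 -0.0647
220 0.567 -0.1648 -0.0664
240 0.527 -0.1646 -0.0662
flask [ 0.55925036 -0.31780767  0.01014032] [ 0.62587698 -0.25499391  0.11702253]
[0.46917267 0.18855586 0.25291908] [-5.19032559e-04  3.85432716e-05  9.99999856e-01  1.33480257e-04] 2.475 [-0.32989603 -0.34363946  0.44656099]
```

Request:
{"api": "servo_tool", "payload": {"commands": [[[-0.8,-1.6,25],0,85],[[0,0,30],0,85],[[0,0,30],0,85],[[0,0,30],0,85],[[0,0,30],0,85],[[0,0,25],0,85],[[0,0,15],0,85],[[0,0,8],0,85],[[0,0,0],0,85],[[0,0,0],0,48],[[0,0,0],0,48],[[0,0,0],0,48],[[0,0,0],0,48],[[0,0,0],0,48],[[0,0,0],0,48],[[0,0,0],0,48]]}}

```text
time_s: 4.47
eef_pos: [0.4715, 0.1867, 0.0614]
eef_rot: [0.001, -0.0, 1.0, 0.0]
wrist_force: [0.2, -0.9, 6.0]
opening: 0.62
grasp_force: 62.7
```

Request:
{"api": "servo_tool", "payload": {"commands": [[[0,0,-10],0,48],[[0,0,-30],0,48],[[0,0,-30],0,48],[[0,0,-30],0,48],[[0,0,-30],0,48],[[-4,-15,0],0,48],[[-7,-30,0],0,48],[[-7,-30,0],0,48],[[-7,-30,0],0,48],[[-7,-30,0],0,48],[[-7,-30,0],0,48],[[-7,-30,0],0,48],[[-7,-30,0],0,48],[[-7,-30,0],0,48],[[-5,-30,0],0,48],[[-3,-17,0],0,48],[[0,0,0],0,48],[[0,0,0],0,48]]}}

```text
time_s: 6.72
eef_pos: [0.5381, -0.1146, 0.1897]
eef_rot: [-0.001, -0.0, 1.0, 0.0]
wrist_force: [-0.3, 0.9, -1.6]
opening: 0.62
grasp_force: 63.3
```

```bash
python3 - <<'E'
from h import *
snap('scene','sc1')
E
```

```text
(no output)
```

View pics/sc1.png

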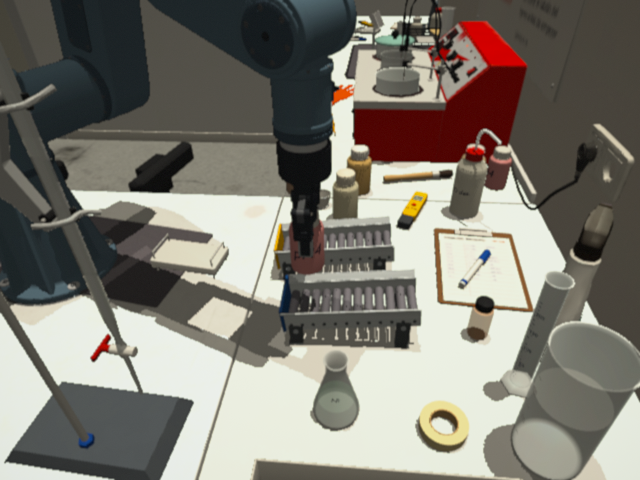

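Pink is held upright at about (308,245), above the low end of the blue lane. Next I lower and release it.

Request:
{"api": "servo_tool", "payload": {"commands": [[[0,0,20],0,48],[[0,0,25],0,48],[[0,0,18],0,48],[[0,0,8],0,48],[[0,0,5],0,48],[[0,0,3],0,48],[[0,0,0],0,48],[[0,0,0],0,48]]}}

```text
time_s: 7.78
eef_pos: [0.5389, -0.1155, 0.1118]
eef_rot: [0.0, -0.0, 1.0, -0.0]
wrist_force: [0.7, -0.6, -1.7]
opening: 0.622
grasp_force: 63.3
```

Request:
{"api": "servo_tool", "payload": {"commands": [[[0,0,1.5],0,48],[[0,0,0],0,60],[[0,0,0],0,70],[[0,0,0],0,85],[[0,0,0],0,85],[[0,0,0],0,85],[[0,0,0],0,85],[[0,0,0],0,85],[[0,0,-10],0,85],[[0,0,-25],0,85],[[0,0,-30],0,85],[[0,0,-30],0,85],[[0,15,0],0,85],[[0,35,0],0,85],[[0,40,0],0,85],[[0,40,0],0,85],[[-2,40,0],0,85],[[0,0,0],0,85]]}}

```text
time_s: 10.02
eef_pos: [0.5395, 0.0578, 0.2038]
eef_rot: [-0.001, -0.002, 1.0, 0.0]
wrist_force: [0.4, -0.3, 0.4]
opening: 0.996
grasp_force: 0.0
```

```bash
python3 - <<'E'
from h import *
c=snap('top','top1'); i=c['color'][130:300,125:425][:,:,::-1]
cv2.imwrite('pics/crop1.png',cv2.resize(i,None,fx=2.66,fy=2.66))
E
```

```text
(no output)
```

View pics/crop1.png

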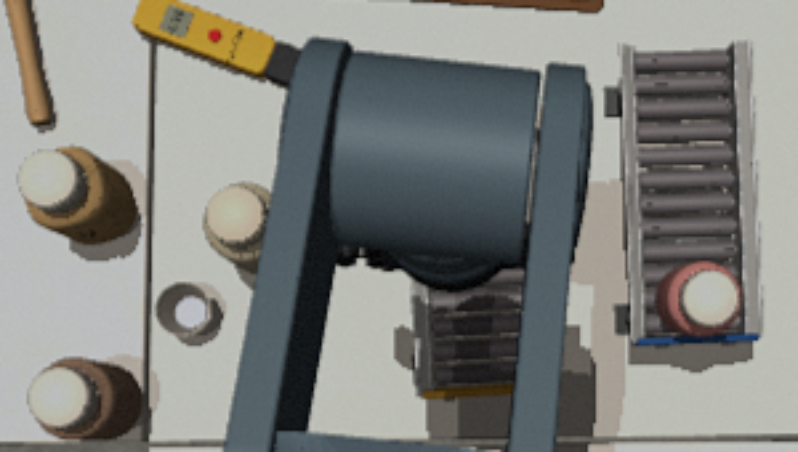

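Pink stands upright against the blue stop, crop (705,300), and the others are unmoved. Ivory is next.

Request:
{"api": "servo_tool", "payload": {"commands": [[[-6,20,0],0,85],[[-7,30,0],0,85],[[-8,30,0],0,85],[[-8,30,0],0,85],[[-8,30,0],0,85],[[-4,21,0],0,85],[[0,0,0],0,85],[[0,0,25],0,85],[[0,0,30],0,85],[[0,0,30],0,85],[[0,0,25],0,85],[[0,0,12],0,85],[[0,0,7],0,85],[[0,0,0],0,85]]}}

```text
time_s: 11.82
eef_pos: [0.5817, 0.2154, 0.076]
eef_rot: [0.0, 0.0, 1.0, -0.0]
wrist_force: [-0.4, 0.1, 0.6]
opening: 0.994
grasp_force: 0.0
```

Request:
{"api": "servo_tool", "payload": {"commands": [[[0,3.5,2],0,85],[[0,0,0],0,85],[[0,0,0],0,53],[[0,0,0],0,53],[[0,0,0],0,53],[[0,0,0],0,53],[[0,0,0],0,53],[[0,0,0],0,53],[[0,0,0],0,53],[[0,0,-10],0,53],[[0,0,-30],0,53],[[0,0,-30],0,53],[[0,0,-30],0,53],[[0,0,-25],0,53],[[0,0,0],0,53]]}}

```text
time_s: 13.7
eef_pos: [0.5825, 0.2195, 0.2008]
eef_rot: [0.002, -0.0, 1.0, 0.0]
wrist_force: [0.9, -0.8, -3.1]
opening: 0.682
grasp_force: 64.8
```

Request:
{"api": "servo_tool", "payload": {"commands": [[[-2,-15,0],0,53],[[-2,-30,0],0,53],[[-2,-30,0],0,53],[[-2,-30,0],0,53],[[-2,-30,0],0,53],[[-2,-30,0],0,53],[[-2,-30,0],0,53],[[-2,-30,0],0,53],[[-2,-30,0],0,53],[[-2,-30,0],0,53],[[-2,-30,0],0,53],[[0,-17,0],0,53],[[0,0,0],0,53],[[0,0,20],0,53],[[0,0,25],0,53],[[0,0,15],0,53],[[0,0,7],0,53],[[0,0,0],0,53],[[0,0,0],0,53]]}}

```text
time_s: 16.08
eef_pos: [0.6042, -0.113, 0.1327]
eef_rot: [0.001, -0.0, 1.0, -0.0]
wrist_force: [0.4, -0.1, -2.6]
opening: 0.677
grasp_force: 65.0
```

Request:
{"api": "servo_tool", "payload": {"commands": [[[0,0,2],0,53],[[0,0,1],0,53],[[0,0,0],0,65],[[0,0,0],0,75],[[0,0,0],0,85],[[0,0,0],0,85],[[0,0,0],0,85],[[0,0,0],0,85],[[0,0,0],0,85],[[0,0,-10],0,85],[[0,0,-25],0,85],[[0,0,-30],0,85],[[0,0,-20],0,85],[[0,15,0],0,85],[[0,35,0],0,85],[[0,40,0],0,85],[[0,40,0],0,85],[[0,40,0],0,85],[[0,30,0],0,85],[[0,0,0],0,85]]}}

```text
time_s: 18.58
eef_pos: [0.6022, 0.0902, 0.2122]
eef_rot: [-0.001, -0.002, 1.0, 0.0]
wrist_force: [0.2, -0.4, -0.4]
opening: 0.992
grasp_force: 0.0
```

```bash
python3 - <<'E'
from h import *
c=snap('top','top2'); i=c['color'][130:300,125:425][:,:,::-1]
cv2.imwrite('pics/crop2.png',cv2.resize(i,None,fx=2.66,fy=2.66))
E
```

```text
(no output)
```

View pics/crop2.png

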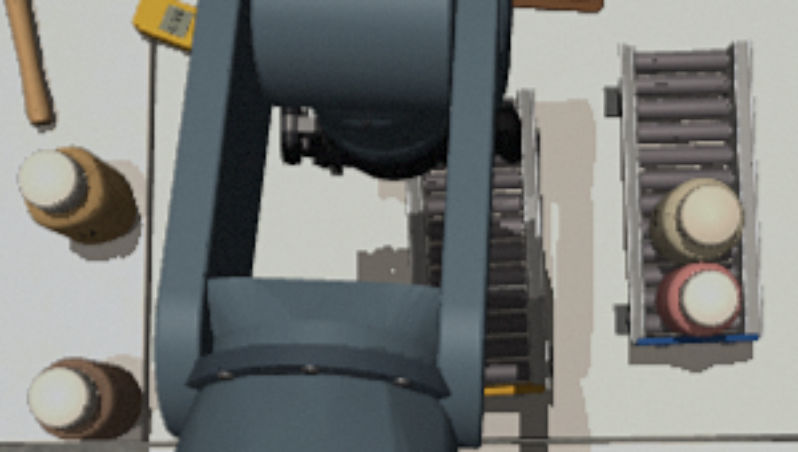

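Ivory stands directly behind pink, crop (700,215). Brown is next.

Request:
{"api": "servo_tool", "payload": {"commands": [[[10,17,0],0,85],[[18,30,0],0,85],[[18,30,0],0,85],[[18,30,0],0,85],[[18,30,0],0,85],[[18,30,0],0,85],[[18,30,0],0,85],[[18,30,0],0,85],[[14,25,0],0,85],[[0,0,0],0,85],[[0,0,25],0,85],[[0,0,30],0,85],[[0,0,30],0,85],[[0,0,25],0,85],[[0,0,15],0,85],[[0,0,10],0,85],[[0,0,0],0,85],[[0,0,0],0,85]]}}

```text
time_s: 20.88
eef_pos: [0.4541, 0.3394, 0.0796]
eef_rot: [0.001, -0.0, 1.0, 0.0]
wrist_force: [0.4, 0.3, -0.2]
opening: 0.997
grasp_force: 0.0
```

Request:
{"api": "servo_tool", "payload": {"commands": [[[1.5,2,7],0,85],[[0,0,0],0,85],[[0,0,0],0,54],[[0,0,0],0,54],[[0,0,0],0,54],[[0,0,0],0,54],[[0,0,0],0,54],[[0,0,0],0,54],[[0,0,0],0,54],[[0,0,-10],0,54],[[0,0,-30],0,54],[[0,0,-30],0,54],[[0,0,-30],0,54],[[0,0,-25],0,54],[[0,0,0],0,54]]}}

```text
time_s: 22.75
eef_pos: [0.4528, 0.3416, 0.1986]
eef_rot: [0.002, -0.0, 1.0, 0.001]
wrist_force: [-0.6, 0.8, -1.8]
opening: 0.69
grasp_force: 65.1
```

Request:
{"api": "servo_tool", "payload": {"commands": [[[-3,-15,0],0,54],[[-5,-30,0],0,54],[[-5,-30,0],0,54],[[-6,-30,0],0,54],[[-6,-30,0],0,54],[[-6,-30,0],0,54],[[-6,-30,0],0,54],[[-5,-30,0],0,54],[[-5,-30,0],0,54],[[-5,-30,0],0,54],[[0,-9.5,0],0,54],[[0,0,0],0,54],[[0,0,20],0,54],[[0,0,25],0,54],[[0,0,18],0,54],[[0,0,8],0,54],[[0,0,0],0,54],[[0,0,0],0,54]]}}

```text
time_s: 25.0
eef_pos: [0.5046, 0.0468, 0.1266]
eef_rot: [0.001, -0.0, 1.0, -0.0]
wrist_force: [-0.6, -0.1, -2.0]
opening: 0.692
grasp_force: 65.3
```

Request:
{"api": "servo_tool", "payload": {"commands": [[[0,0,2],0,54],[[0,0,1.5],0,54],[[0,0,0],0,65],[[0,0,0],0,75],[[0,0,0],0,85],[[0,0,0],0,85],[[0,0,0],0,85],[[0,0,0],0,85],[[0,0,0],0,85],[[0,0,-10],0,85],[[0,0,-25],0,85],[[0,0,-30],0,85],[[0,0,-25],0,85],[[-4,15,0],0,85],[[-10,35,0],0,85],[[-13,40,0],0,85],[[-13,40,0],0,85],[[-13,40,0],0,85],[[-13,40,0],0,85],[[0,0,0],0,85]]}}

```text
time_s: 27.5
eef_pos: [0.5693, 0.2599, 0.2106]
eef_rot: [-0.001, -0.002, 1.0, 0.0]
wrist_force: [-0.9, -0.1, -0.3]
opening: 0.993
grasp_force: 0.0
```

```bash
python3 - <<'E'
from h import *
c=snap('top','top3'); i=c['color'][130:300,125:425][:,:,::-1]
cv2.imwrite('pics/crop3.png',cv2.resize(i,None,fx=2.66,fy=2.66))
E
```

```text
(no output)
```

View pics/crop3.png

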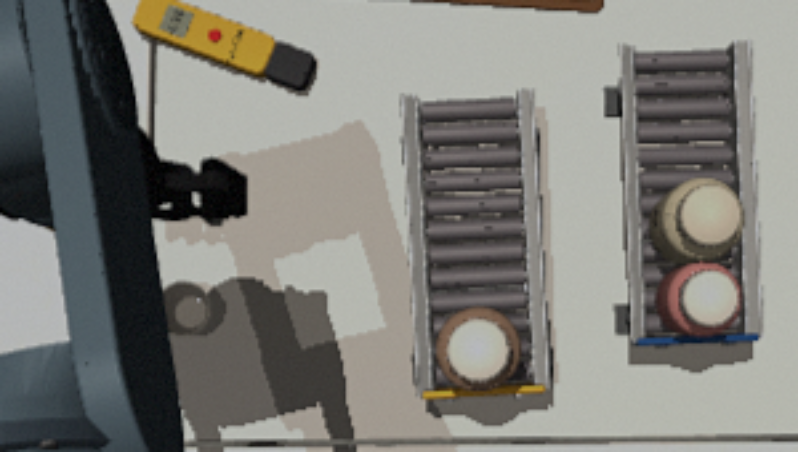

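Brown is against the yellow stop, crop (478,350). Amber is last.

Request:
{"api": "servo_tool", "payload": {"commands": [[[-9,20,0],0,85],[[-12,30,0],0,85],[[-12,30,0],0,85],[[-6,15,0],0,85],[[0,0,0],0,85],[[0,0,25],0,85],[[0,0,30],0,85],[[0,0,30],0,85],[[0,0,25],0,85],[[0,0,15],0,85],[[0,0,10],0,85],[[0,0,0],0,85],[[0,0,0],0,85]]}}

```text
time_s: 29.18
eef_pos: [0.6097, 0.3519, 0.0784]
eef_rot: [0.001, -0.0, 1.0, 0.0]
wrist_force: [0.2, 0.5, 0.8]
opening: 0.997
grasp_force: 0.0
```

Request:
{"api": "servo_tool", "payload": {"commands": [[[1,2.5,7],0,85],[[0,0,0],0,85],[[0,0,0],0,54],[[0,0,0],0,54],[[0,0,0],0,54],[[0,0,0],0,54],[[0,0,0],0,54],[[0,0,0],0,54],[[0,0,0],0,54],[[0,0,-10],0,54],[[0,0,-30],0,54],[[0,0,-30],0,54],[[0,0,-30],0,54],[[0,0,-25],0,54],[[0,0,0],0,54]]}}

```text
time_s: 31.05
eef_pos: [0.6088, 0.3547, 0.1975]
eef_rot: [0.002, -0.0, 1.0, 0.001]
wrist_force: [0.9, 0.6, -3.0]
opening: 0.7
grasp_force: 65.1
```

Request:
{"api": "servo_tool", "payload": {"commands": [[[2,-15,0],0,54],[[3,-30,0],0,54],[[3,-30,0],0,54],[[3,-30,0],0,54],[[3,-30,0],0,54],[[3,-30,0],0,54],[[3,-30,0],0,54],[[3,-30,0],0,54],[[3,-30,0],0,54],[[1,-30,0],0,54],[[0,-19,0],0,54],[[0,0,0],0,54],[[0,0,20],0,54],[[0,0,25],0,54],[[0,0,14],0,54],[[0,0,7],0,54],[[0,0,0],0,54],[[0,0,0],0,54]]}}

```text
time_s: 33.3
eef_pos: [0.5817, 0.0502, 0.1302]
eef_rot: [0.001, -0.0, 1.0, -0.0]
wrist_force: [-0.1, 0.2, -2.4]
opening: 0.702
grasp_force: 65.1
```

Request:
{"api": "servo_tool", "payload": {"commands": [[[0,0,1.5],0,54],[[0,0,1],0,54],[[0,0,0],0,65],[[0,0,0],0,75],[[0,0,0],0,85],[[0,0,0],0,85],[[0,0,0],0,85],[[0,0,0],0,85],[[0,0,0],0,85],[[0,0,-10],0,85],[[0,0,-25],0,85],[[0,0,-30],0,85],[[0,0,-25],0,85],[[0,15,0],0,85],[[0,35,0],0,85],[[0,40,0],0,85],[[0,40,0],0,85],[[0,40,0],0,85],[[0,40,0],0,85],[[0,0,0],0,85]]}}

```text
time_s: 35.8
eef_pos: [0.5795, 0.2636, 0.2154]
eef_rot: [-0.001, -0.002, 1.0, 0.0]
wrist_force: [0.7, 0.3, -0.8]
opening: 0.996
grasp_force: 0.0
```

```bash
python3 - <<'E'
from h import *
c=snap('top','top4'); i=c['color'][130:300,125:425][:,:,::-1]
cv2.imwrite('pics/crop4.png',cv2.resize(i,None,fx=2.66,fy=2.66))
snap('scene','sc4')
E
```

```text
(no output)
```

View pics/crop4.png

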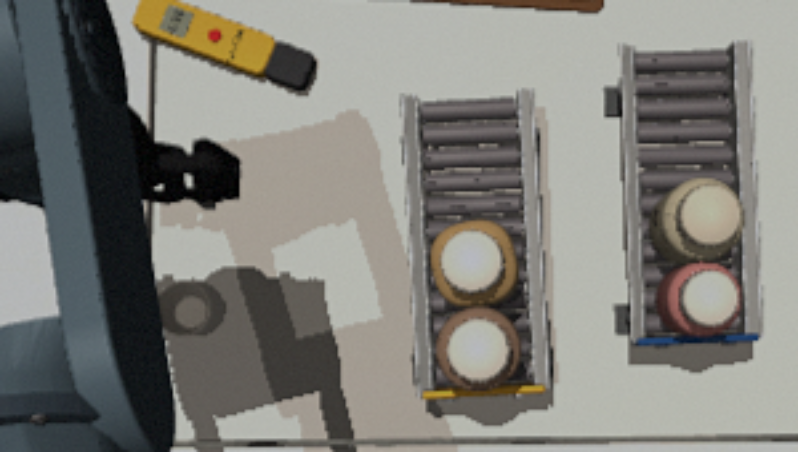

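View pics/sc4.png

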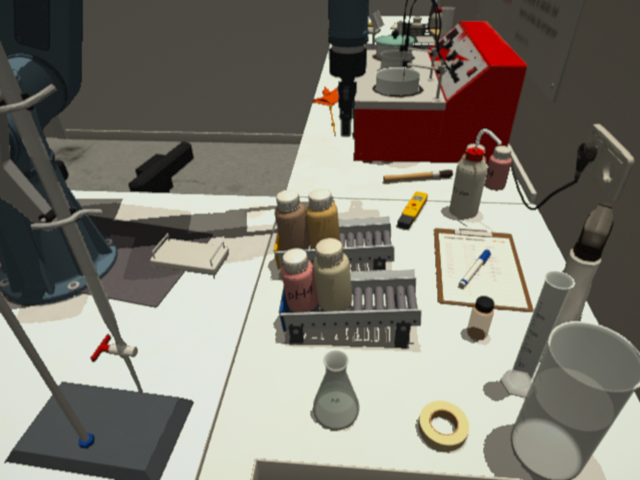

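In the crop, brown (478,350) and amber (472,262) sit in line at the yellow stop, and pink (708,298) and ivory (710,212) at the blue stop. All are upright, and the flask and crucible haven't moved. I'll check the spacings by depth, then hand in.

```bash
python3 - <<'E'
from h import *
c=ctrl.camera('top'); r={}
for n,(a,b) in dict(pink=(391,242),ivory=(392,210),brown=(305,262),amber=(302,228)).items():
    w=np.array([pt(c,u,v) for v in range(b-16,b+17) for u in range(a-16,a+17) if c['z_map'][v,u]>0])
    t=np.percentile(w[:,2],75); w=w[abs(w[:,2]-t)<.006]; r[n]=cv2.minEnclosingCircle(w[:,:2].astype(np.float32)); print(n,r[n],t)
f=lambda a,b:np.linalg.norm(np.subtract(r[a][0],r[b][0]))
g=[f('pink','ivory'),f('brown','amber')]; print(g)
if abs(g[0]-.058)<.006 and abs(g[1]-.060)<.006: print(ctrl.hand_in())
E
```

```text
pink ((0.5159803032875061, -0.11516320705413818), 0.020200129598379135) 0.14604253674936638
ivory ((0.5703561305999756, -0.11293058842420578), 0.02154962345957756) 0.16777996543475462
brown ((0.48022812604904175, 0.046332936733961105), 0.021930785849690437) 0.16171254908064414
amber ((0.5406677722930908, 0.050450023263692856), 0.021744268015027046) 0.16397021183231572
[np.float64(0.05442164258695453), np.float64(0.060579709801212266)]
the job is handed in; nothing more can be done
None
```

The job is handed in: pink then ivory stand against the blue stop and brown then amber against the yellow stop, all upright and touching, with the flask and crucible unmoved, at about 36 s on the robot's clock.

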